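# Clear the catch tray and hold the port cover flush on the sloped gauge stage

## Robot

A 7-joint arm with a two-finger parallel gripper is mounted at the origin on the work surface. World frame = base frame: x ahead of the robot, y to its left, z up, the work surface at z = 0. Lengths are in m, angles in rad, forces in N, time in s.
With the tool pointing down it reaches from about 0.35 to 0.9 m from the base axis. Payload 8.1 kg.
Tool frame: the origin (TCP) lies at the very end of the fingers, on their centre line; the grasp point (between the pads) lies 19 mm behind it (grasp_offset is the distance from the TCP to the grasp point, in m); z points along the fingers, y is the line along which they close (so a half turn about z gives the same grasp; the last joint's range is limited). The gripper opens to 92 mm and grips with 3 to 60 N. Pads are 19 mm wide; open, the fingers measure 130 mm over their backs; the gripper's body (75 mm by 190 mm) begins 47 mm behind the grasp point.
Start: joints at [-1.404, 0.434, 0.025, 1.573, -0.012, 1.134, -0.075], TCP at [0.167, 0.602, 0.198] pointing down, gripper open.
Joint ranges: [-2.62, 2.62], [-0.44, 2.09], [-1.27, 1.32], [0.08, 2.57], [-1.32, 4.46], [0.12, 2], [-2.74, 2.74]. Speed limits (rad/s): [2.22, 2.22, 3.01, 3.01, 3.14, 3.14, 3.14].

## Interface

Orientations are given as a rotation vector (axis times angle).
In Python, from cell import observe, get_image, camera_params, sign_off, silhouettes, grasp_offset gives the robot as it stands. The module is installed in compiled form; this text tells all that it offers.
- The arm moves only by the tool jog_arm, never from a script. Its argument "motion" is a list that holds one entry, the list of rows, each a list of 7 numbers: the shift along the tool's x, y, z in m, then the turn, a rotation vector about the tool's x, y, z in rad, then the closure, from -1 (fully open) to 1 (shut), so that 0 is half open. In form: [[[dx, dy, dz, wx, wy, wz, hand], ...]]. A call has 1 to 10 rows; each row is the pose to reach, as a shift and turn from the pose commanded when the call began, along the tool's axes at that moment; what a row does not reach only later rows make up. A row lasts 1/12 s, in which the tool goes at most 41.7 mm and 7.16 degrees, less where a joint would pass 70% of its speed; a pose out of reach is approached as far as the arm can. A call with a gripper value outside its range is refused whole. The fingers move at their own pace and stop on an object; "force" is the grip in N (left out, the last holds). Time passes only in rows, so rows that repeat a pose let the fingers close. It gives the time, the measured TCP pose, the force, the opening and the grip force at its end, in the units of the state.
- observe(): the state, without advancing time (a new reading comes with each control period).
- get_image(name): name is "scene" or "top"; returns the picture (384x512x3 uint8, red, green, blue); there is no depth.
- camera_params(name): a dict with "vertical_fov" (degrees; the focal length in pixels is half the picture's height over the tangent of half this angle, whatever the lens; pixels are square), "cx", "cy" (the principal point, pixels), "dist_coeffs" ([k1, k2, p1, p2, k3] as OpenCV has them; the pictures are not rectified), "T" (4x4, takes a point from camera to world coordinates). Camera axes: x right, y down, z forward; pixel columns grow to the right and rows downward; lengths in m; the calibration is good to about 2 mm. A picture is of the moment at which its call begins. camera_params takes no time and is no camera call.
- sign_off(): hands the job in; it is judged then, once.
Trained networks look in the newest picture that a camera, given by its name, has taken for a name from the list of things; names that differ only in an ending like _2 or _b are one class to them, and where a whole thing is asked for, a point or a joint stands for the part that bears it (a point fixed in the world has none). Each returns a list of dicts, best first, with "p" (0 to 1); they miss things now and then, are a little off and sometimes report something else, mostly with a low value. They report only what shows in the picture. A call takes as long as a camera call.
- silhouettes(query, camera): "mask" (384x512 bool, what is visible of it) and "pixel" ([column, row] in pixels, amid what is visible of it).
The state is a dict: "clock": time; "joints": joint angles; "dq": joint speeds; "joint_efforts": joint torques, N m; "position": TCP position; "ee_rot": TCP orientation; "force": force on the tool from outside, world axes, zero at the start; "ft_torque": the same for the moment, N m; "width": opening from 0.0 (shut) to 1.0 (fully open); "gripper_force": force on a finger pad.
Only numpy, scipy, OpenCV 4.12 (cv2) and the standard library are available. Lean on these libraries where they do the work, as an engineer would, in place of code of your own. Each camera call takes 0.05 s, during which the arm holds its last target. There are 200 camera calls.

## Task

Empty the lapping machine's catch tray: put both steel valve sleeves into the tote, then pick up the aluminium port cover by its lug and offer it, flat side down, to the sloped face of the gauge stage. Tilt the cover to match the slope until it sits flush, centred and square on the face (long side up the slope), press gently so the sprung face gives about half way, and finish while still gripping the cover and holding it pressed there. Leave the other things on the bench where they are.

Things in the scene. Friction and masses are not known exactly. Their poses are not given: they have to be found in the camera images.
- tray: Catch tray, fixed to the bench: shallow open sheet-steel tray, 140 (x) x 250 (y) x 20 mm high, walls and floor 4 mm. Origin at the centre of its underside. Lies left or right of the robot. The two sleeves and the cover stand in it in one row along its y axis, about 78 mm apart, in any order.
- tote: Tote for finished parts, fixed to the bench: open grey metal box, 200 (x) x 180 (y) x 70 mm high, walls and floor 5 mm. Origin at the centre of its underside. On the other side from the tray. A brass bush (32 mm across, 14 mm high) lies in its +x +y corner, about 60 and 55 mm from the centre; it may be touched.
- sleeve_a_mid (a point): Centre of one steel valve sleeve: a grooved cylinder, diameter 30 mm, 64 mm long, about 0.15 kg, standing on end in the tray; this point is half-way up on its axis (z along the axis). May stand or lie in the tote.
- sleeve_b_mid (a point): Centre of the other steel valve sleeve, the same as the first.
- cover_grip (a point): Centre of the lug of the port cover: a flat aluminium plate 70 (x) x 50 (y) x 8 mm with an upright lug in the middle of its top, 30 (x) x 14 (y) x 46 mm high; about 0.2 kg. It starts flat in the tray, lug up. This point is 31 mm above the flat underside, 23 mm below the lug's top; x along the plate's long side, z up out of the plate. Grip the lug across its 14 mm (y).
- face (a point): Centre of the upper surface of the gauge stage's sloped face, a flat steel plate 90 (x) x 70 (y) mm, 84 to 88 mm above the bench. x points up the slope, away from the robot; y is level; z is the outward normal, which leans towards the robot 14 to 34 degrees from vertical. The slope stays as it is when pressed; the face only gives along its normal (joint pad).
- pad (a joint): How far the sprung face is pressed in along its normal, m: 0 untouched, 0.008 bottomed. It needs about 2 N to start and 1 N more for each mm (about 6 N at half way).

How it is judged:
By the outcome, as a careful person would: the job done as asked, in the order asked, and still so for the second after the job is handed in, while the arm keeps its last pose, push and grip.
It also fails if it takes over 72 s, if anything falls off the work surface, if the arm or the gripper's body presses on something with over 40 N, if the wrist force passes 120 N, or if a joint passes its speed limit or range.

## Working session

There is one attempt and no reset: what is moved stays moved. The work goes in short steps, Python scripts to look and compute and a tool call to move; the robot and the scene stay as the last step left them, time stands still between calls to the robot, and variables do not carry over. Pictures are saved under pics/ and viewed, at most 10 in all, crops included, and the job is handed in when it is done.

Besides the shell and the picture viewer there is one more tool, called after "Emit:" as name(argument=value, ...) on one line, values as JSON. jog_arm: Moves the arm, as the interface text tells. Its arguments: {"type":"object","properties":{"motion":{"type":"array"},"force":{"type":"number"}},"required":["motion"]}

```bash
mkdir -p pics; cat > h.py <<'E'
import numpy as np, cv2
from scipy.spatial.transform import Rotation as R
from cell import *
def K(n):
    c=camera_params(n); f=192/np.tan(np.radians(c["vertical_fov"])/2)
    return np.array([[f,0,c["cx"]],[0,f,c["cy"]],[0,0,1]]),np.array(c["dist_coeffs"],float),np.array(c["T"])
def proj(n,P):
    k,d,T=K(n); Ti=np.linalg.inv(T)
    return cv2.projectPoints(np.array(P,float).reshape(-1,1,3),cv2.Rodrigues(Ti[:3,:3])[0],Ti[:3,3],k,d)[0].reshape(-1,2)
def back(n,px,z):
    k,d,T=K(n); u=cv2.undistortPoints(np.array(px,float).reshape(-1,1,2),k,d).reshape(-1,2)
    r=np.c_[u,np.ones(len(u))]@T[:3,:3].T; o=T[:3,3]
    return o+r*((z-o[2])/r[:,2])[:,None]
E
python3 - <<'E'
from h import *
np.set_printoptions(precision=4,suppress=True)
s=observe();print(s,grasp_offset)
ims=[]
for n in("scene","top"):
    c=camera_params(n);print(n,c)
    cv2.imwrite(f"pics/{n}0.png",get_image(n)[:,:,::-1])
    for q in("tray","tote","sleeve_a_mid","cover_grip","face","pad"):
        for o in silhouettes(q,n)[:3]:
            ys,xs=np.nonzero(o["mask"]);
            if len(xs): print(n,q,round(o["p"],2),o["pixel"],len(xs),xs.min(),xs.max(),ys.min(),ys.max(),back(n,[o["pixel"]],0.03)[0])
E
```

```text
{'clock': 0.0, 'joints': array([-1.4036,  0.4353,  0.025 ,  1.5741, -0.0116,  1.134 , -0.0751]), 'dq': array([-0.0014,  0.0005,  0.0006, -0.0003,  0.0001, -0.0023,  0.0004]), 'joint_efforts': array([ -0.0006, -66.7852,   0.9844, -31.4458,  -0.0606,   0.0426,
         0.0002]), 'position': array([0.1665, 0.6018, 0.1975]), 'ee_rot': array([-0.4226, -3.113 ,  0.0025]), 'force': array([ 0.1916, -0.4344, -0.8973]), 'ft_torque': array([-0.0173,  0.0217, -0.0533]), 'gripper_force': 0.0, 'width': 0.9993741187663944} 0.0188
scene {'vertical_fov': 51.31045377130724, 'cx': 257.2515920828507, 'cy': 185.96278954506803, 'dist_coeffs': array([0.031, 0.   , 0.   , 0.   , 0.   ]), 'T': array([[ 0.784 ,  0.4342, -0.4436,  1.023 ],
       [ 0.6207, -0.5564,  0.5524, -0.6036],
       [-0.007 , -0.7084, -0.7058,  0.8424],
       [ 0.    ,  0.    ,  0.    ,  1.    ]])}
scene tote 0.64 [295.0, 139.8] 3441 256 338 106 171 [0.4772 0.2745 0.03  ]
scene sleeve_a_mid 0.74 [177.1, 223.4] 233 172 184 210 232 [ 0.4327 -0.2071  0.03  ]
scene sleeve_a_mid 0.25 [281.5, 204.2] 726 261 303 191 217 [0.6091 0.0175 0.03  
[... 494 characters left out ...]
y([-0.1252,  0.    ,  0.    ,  0.    ,  0.    ]), 'T': array([[-0.0082, -0.9928,  0.1193,  0.4335],
       [-0.9997,  0.0055, -0.0226,  0.0061],
       [ 0.0218, -0.1195, -0.9926,  1.0095],
       [ 0.    ,  0.    ,  0.    ,  1.    ]])}
top tray 0.84 [354.9, 232.5] 4206 313 408 211 266 [ 0.451 -0.263  0.03 ]
top sleeve_a_mid 0.51 [333.0, 239.2] 133 326 340 236 246 [ 0.4347 -0.2055  0.03  ]
top cover_grip 0.81 [389.0, 243.8] 535 376 399 228 257 [ 0.4205 -0.3524  0.03  ]
top face 0.95 [260.1, 159.2] 1114 245 276 139 177 [ 0.6427 -0.0212  0.03  ]
top face 0.23 [355.8, 233.3] 4222 313 408 211 267 [ 0.4489 -0.2653  0.03  ]
top pad 0.66 [263.5, 160.1] 1089 246 276 139 178 [ 0.6403 -0.03    0.03  ]
```

```bash
python3 - <<'E'
import cv2
a=cv2.imread("pics/scene0.png")
cv2.imwrite("pics/s1.png",cv2.resize(a[90:300,90:370],None,fx=2.85,fy=2.85,interpolation=cv2.INTER_CUBIC))
a=cv2.imread("pics/top0.png")
cv2.imwrite("pics/t1.png",cv2.resize(a[110:290,150:420],None,fx=2.96,fy=2.96,interpolation=cv2.INTER_CUBIC))
E
```

```text
(no output)
```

View pics/s1.png

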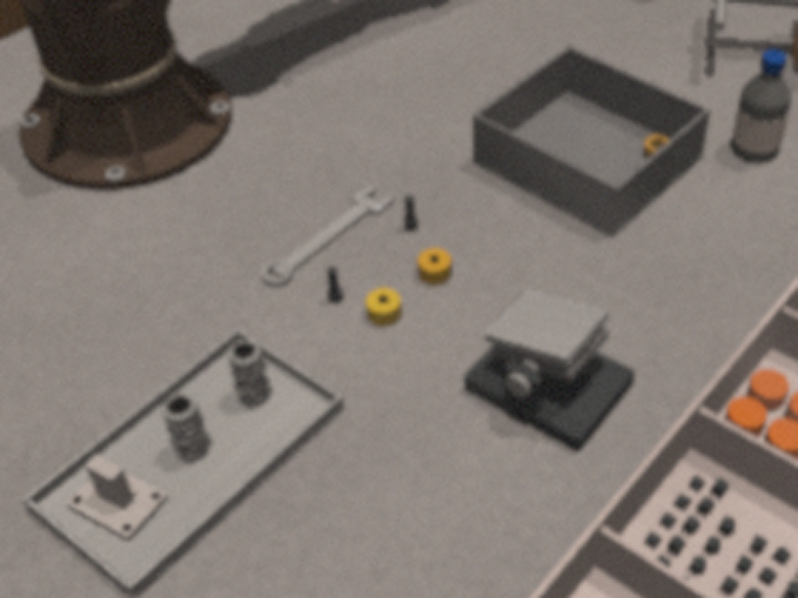

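View pics/t1.png

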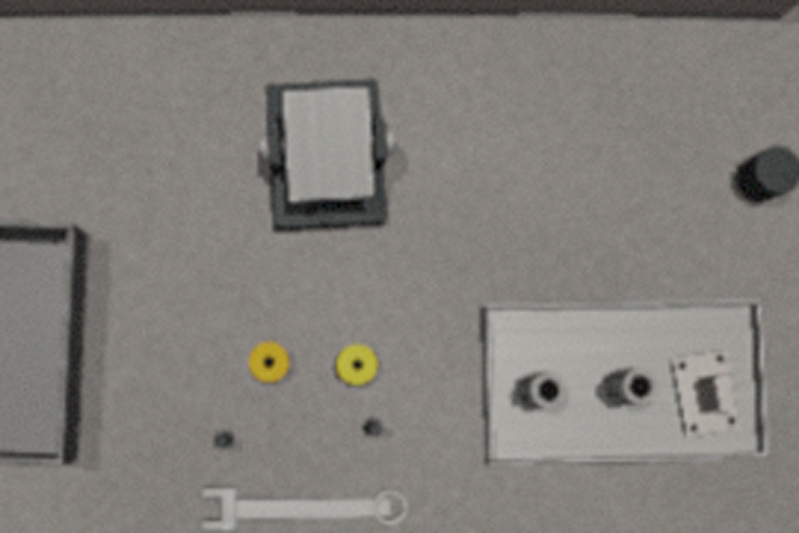

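The scene crop shows two sleeves and then the cover in the tray on the right (y<0), with the tote on the left. The gauge stage is ahead in the middle. In the top crop the sleeve bores are at (545,389) and (640,385), the cover lug is near (708,393), and the face corners are (283,92), (368,85), (375,195) and (290,203).

```bash
python3 - <<'E'
from h import *
np.set_printoptions(precision=4,suppress=True)
A={n:np.mean([get_image(n).astype(float) for _ in range(6)],0) for n in("scene","top")}
for n in A: np.save(n+"avg.npy",A[n])
f=8
def crop(n,x0,y0,x1,y1,s): return cv2.resize(A[n][y0:y1,x0:x1,::-1].clip(0,255).astype(np.uint8),None,fx=s,fy=s,interpolation=cv2.INTER_CUBIC)
a=crop("scene",252,182,312,242,6.6); b=crop("top",236,130,296,190,6.6)
c=crop("scene",108,196,188,286,6); c=crop("scene",108,240,168,286,6.6)
d=crop("top",366,220,426,266,6.6)
out=np.vstack([np.hstack([a,b]),np.hstack([c,d])]);out=out[:600] ; print(out.shape)
cv2.imwrite("pics/m.png",np.hstack([a,b])); cv2.imwrite("pics/m2.png",np.hstack([c,d]))
tc=lambda p:np.array(p)/2.96+[150,110]
print("sleeves",back("top",tc([(545,389),(640,385)]),.068))
print("scene sleeve",back("scene",np.array([(246,353),(180,406)])/2.85+[90,90],.068))
print("tray corners",back("top",tc([(482,305),(760,304),(767,455),(487,462)]),.02))
print("lugtop",back("top",tc([(708,393)]),.058))
for q in("tote",):
  o=silhouettes(q,"scene")[0]
  print(back("scene",np.array([(571,50),(709,113),(613,188),(474,121)])/2.85+[90,90],.07))
E
```

```text
(600, 792, 3)
sleeves [[ 0.4292 -0.1999  0.068 ]
 [ 0.4312 -0.2806  0.068 ]]
scene sleeve [[ 0.4355 -0.2049  0.068 ]
 [ 0.4351 -0.2819  0.068 ]]
tray corners [[ 0.5027 -0.1567  0.02  ]
 [ 0.5011 -0.4084  0.02  ]
 [ 0.3673 -0.4091  0.02  ]
 [ 0.3668 -0.1582  0.02  ]]
lugtop [[ 0.4234 -0.3428  0.058 ]]
[[0.3918 0.3663 0.07  ]
 [0.5843 0.3587 0.07  ]
 [0.571  0.1864 0.07  ]
 [0.3865 0.187  0.07  ]]
```

View pics/m.png

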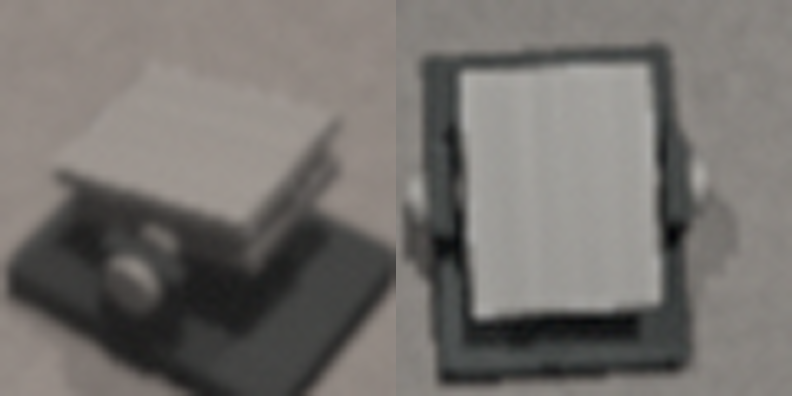

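View pics/m2.png

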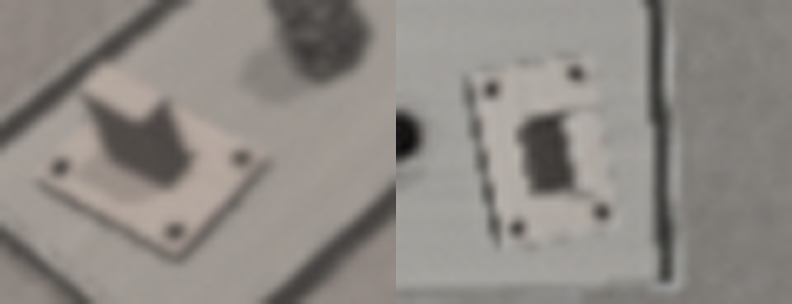

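The crops show the face corners clearly in both views. The cover's holes show too: four from the top, three from the scene. Now I'll fit the poses.

```bash
cat > fit.py <<'E'
from h import *
from scipy.optimize import least_squares
np.set_printoptions(precision=4,suppress=True)
def px(p,o,s=6.6): return (np.array(p,float)+.5)/s-.5+o
S=px([(340,120),(242,222),(57,175),(150,68)],[252,182])   # ++ +- -- -+
T=px(np.array([(653,64),(663,308),(476,320),(460,70)])-[396,0],[236,130]) # +-, --, -+, ++
loc=np.array([(45,35,0),(45,-35,0),(-45,-35,0),(-45,35,0)])/1e3
def pose(p): # normal leans to -x: Ry(-tilt)
    return R.from_euler("z",p[3])*R.from_euler("y",-p[4])
def res(p):
    P=pose(p).apply(loc)+p[:3]
    return np.r_[(proj("scene",P)-S-p[5:7]).ravel(),(proj("top",P)-T[[3,0,1,2]]-p[7:9]).ravel(),p[5:]/.8, (p[2]-.086)/.001]
r=least_squares(res,[.64,-.02,.086,0,.4]+[0]*4)
print("face",r.x,np.degrees(r.x[3:5]),r.fun[:16])
# cover
H=px(np.array([(490,89),(576,73),(601,212),(517,228)])-[396,0],[366,220])
W=back("top",H,.012);print("cover holes",W,W.mean(0))
e=W[0]+W[1]-W[2]-W[3];print("yaw deg",np.degrees(np.arctan2(e[1],e[0])))
Ws=back("scene",px([(60,166),(241,158),(175,231)],[108,240]),.012);print(Ws,(Ws[0]+Ws[1])/2)
E
python3 fit.py
```

```text
face [ 0.6336 -0.022   0.0858  0.0505  0.286  -0.1987 -0.4786  0.1204 -0.3483] [ 2.8949 16.3848] [-0.0862 -0.9354  0.0654  0.5984 -0.613  -0.3952  0.3232 -0.0156  0.371
  0.4933 -0.1159 -0.0713 -0.0199 -0.3438 -0.0471 -0.6224]
cover holes [[ 0.4488 -0.3351  0.012 ]
 [ 0.4546 -0.3709  0.012 ]
 [ 0.3991 -0.3792  0.012 ]
 [ 0.3935 -0.3442  0.012 ]] [ 0.424  -0.3573  0.012 ]
yaw deg 8.896810553724377
[[ 0.3991 -0.3807  0.012 ]
 [ 0.4494 -0.3372  0.012 ]
 [ 0.455  -0.3726  0.012 ]] [ 0.4242 -0.3589  0.012 ]
```

```bash
cat > m.py <<'E'
import sys
from h import *
np.set_printoptions(precision=4,suppress=True)
def ori(psi,tilt=0,yaw=0):
    p=np.radians(psi);y=np.array([np.cos(p),np.sin(p),0]);z=np.array([0,0,-1.]);return R.from_matrix(np.c_[np.cross(y,z),y,z])
def go(*targets):
    s=observe();r=R.from_rotvec(s["ee_rot"]);p=s["position"]
    print("clk",s["clock"],"pos",p,"w",s["width"],"F",s["force"])
    for pos,o in targets: print(r.inv().apply(np.array(pos)-p),(r.inv()*o).as_rotvec())
E
python3 -c "
from m import *
go(([.42,.25,.2],ori(37)),([.433,-.2025,.13],ori(0)))"
```

```text
clk 1.35 pos [0.1666 0.6024 0.1984] w 1.000542226141975 F [-0.349  -0.9503 -0.8255]
[-0.3382 -0.2721 -0.0017] [ 0.0001 -0.      0.6552]
[-0.4713 -0.7048  0.0683] [ 0.0001 -0.      1.3009]
```

Emit:
jog_arm(motion=[[[-0.17,-0.136,0,0,0,0.33,-0.3],[-0.17,-0.136,0,0,0,0.33,-0.3],[-0.17,-0.136,0,0,0,0.33,-0.3],[-0.338,-0.272,0,0,0,0.655,-0.3],[-0.338,-0.272,0,0,0,0.655,-0.3],[-0.338,-0.272,0,0,0,0.655,-0.3],[-0.338,-0.272,0,0,0,0.655,-0.3],[-0.338,-0.272,0,0,0,0.655,-0.3],[-0.338,-0.272,0,0,0,0.655,-0.3],[-0.338,-0.272,0,0,0,0.655,-0.3]]])

```text
clock: 2.18
position: [0.4107, 0.2624, 0.1987]
ee_rot: [1.401, 2.812, 0.002]
force: [1.0, 0.8, -0.5]
width: 0.652
gripper_force: 0.0
```

```bash
python3 -c "
from m import *
go(([.433,-.2025,.13],ori(0)))"
```

```text
clk 2.1833 pos [0.4107 0.2624 0.1987] w 0.651520474077858 F [ 0.986   0.8049 -0.4526]
[-0.3846 -0.2622  0.0684] [ 0.0008 -0.0006  0.6462]
```

Emit:
jog_arm(motion=[[[-0.385,-0.262,0.0,0,0,0.646,-0.3],[-0.385,-0.262,0.0,0,0,0.646,-0.3],[-0.385,-0.262,0.0,0,0,0.646,-0.3],[-0.385,-0.262,0.0,0,0,0.646,-0.3],[-0.385,-0.262,0.0,0,0,0.646,-0.3],[-0.385,-0.262,0.0,0,0,0.646,-0.3],[-0.385,-0.262,0.0,0,0,0.646,-0.3],[-0.385,-0.262,0.0,0,0,0.646,-0.3],[-0.385,-0.262,0.0,0,0,0.646,-0.3],[-0.385,-0.262,0.0,0,0,0.646,-0.3]]])

```text
clock: 3.02
position: [0.4298, -0.154, 0.1988]
ee_rot: [2.22, 2.222, 0.002]
force: [1.1, 0.2, -0.3]
width: 0.652
gripper_force: 0.0
```

```bash
python3 -c "
from m import *
go(([.433,-.2025,.09],ori(0)),([.433,-.2025,.027],ori(0)))"
```

```text
clk 3.0167 pos [ 0.4298 -0.154   0.1988] w 0.6522543509040423 F [ 1.0803  0.1541 -0.2544]
[-0.0486  0.003   0.1087] [ 0.0014 -0.0005  0.0005]
[-0.0486  0.0029  0.1717] [ 0.0014 -0.0005  0.0005]
```

Emit:
jog_arm(motion=[[[-0.049,0.003,0.0,0.001,0,0,-0.3],[-0.049,0.003,0.04,0.001,0,0,-0.3],[-0.049,0.003,0.08,0.001,0,0,-0.3],[-0.049,0.003,0.12,0.001,0,0,-0.3],[-0.049,0.003,0.15,0.001,0,0,-0.3],[-0.049,0.003,0.171,0.001,0,0,-0.3],[-0.049,0.003,0.171,0.001,0,0,-0.3],[-0.049,0.003,0.171,0.001,0,0,1],[-0.049,0.003,0.171,0.001,0,0,1],[-0.049,0.003,0.171,0.001,0,0,1]]], force=25)

```text
clock: 3.85
position: [0.4343, -0.2015, 0.0289]
ee_rot: [2.22, 2.22, 0.001]
force: [0.2, -0.1, 0.6]
width: 0.482
gripper_force: 0.0
```

Emit:
jog_arm(motion=[[[0,0,0,0,0,0,1],[0,0,0,0,0,0,1],[0,0,0,0,0,0,1],[0,0,0,0,0,0,1],[0,0,-0.04,0,0,0,1],[0,0,-0.08,0,0,0,1],[0,0,-0.12,0,0,0,1],[0.04,0,-0.14,0,0,0,1],[0.08,0,-0.14,0,0,0,1],[0.12,0,-0.14,0,0,0,1]]])

```text
clock: 4.68
position: [0.434, -0.0803, 0.1691]
ee_rot: [2.223, 2.218, 0.004]
force: [1.0, -0.0, -1.3]
width: 0.317
gripper_force: 24.9
```

Emit:
jog_arm(motion=[[[0.38,0.03,0,0,0,0,1],[0.38,0.03,0,0,0,0,1],[0.38,0.03,0,0,0,0,1],[0.38,0.03,0,0,0,0,1],[0.38,0.03,0,0,0,0,1],[0.38,0.03,0,0,0,0,1],[0.38,0.03,0,0,0,0,1],[0.38,0.03,0,0,0,0,1],[0.38,0.03,0,0,0,0,1],[0.38,0.03,0,0,0,0,1]]])

```text
clock: 5.52
position: [0.4617, 0.3079, 0.167]
ee_rot: [-2.209, -2.229, -0.003]
force: [-1.0, 0.1, -1.7]
width: 0.316
gripper_force: 24.9
```

```bash
python3 - <<'E'
from m import *
go(([.465,.30,.031],ori(0)))
a=get_image("scene")[:,:,::-1]; b=get_image("top")[:,:,::-1]
cv2.imwrite("pics/a.png",np.hstack([cv2.resize(a[70:220,230:380],(400,400)),cv2.resize(b[140:290,90:240],(400,400))]))
E
```

```text
clk 5.5167 pos [0.4617 0.3079 0.167 ] w 0.3160996803674534 F [-1.0369  0.0885 -1.7436]
[-0.0084  0.0033  0.1359] [-0.0008 -0.0032  0.0089]
```

View pics/a.png

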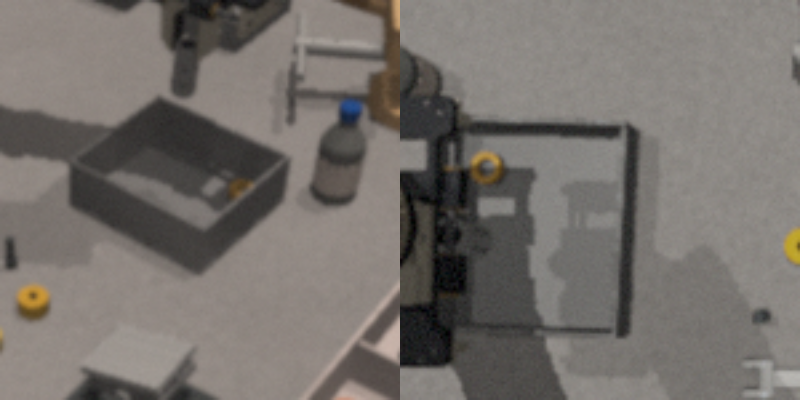

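The sleeve hangs in the gripper next to the tote. I'll check the projection and tote extents before lowering it.

```bash
python3 - <<'E'
from m import *
print((proj("scene",[[.4617,.3079,.141]])-[230,70])*400/150, (proj("top",[[.4617,.3079,.141]])-[90,140])*400/150)
q=lambda p:np.array(p)*.375+[90,140]
print("bush",back("top",q([(487,167)]),.019),"tote corners top",back("top",q([(637,133),(628,333)]),.07))
Q=lambda p:np.array(p)*.375+[230,70]
print("scene rim",back("scene",Q([(161,99),(288,158),(198,230),(71,160)]),.07))
E
```

```text
[[184.4398  91.8123]] [[ 72.1776 235.6327]]
bush [[ 0.5306 -0.0529  0.019 ]] tote corners top [[ 0.5564 -0.19    0.07  ]
 [ 0.3726 -0.1769  0.07  ]]
scene rim [[0.3904 0.3684 0.07  ]
 [0.5813 0.359  0.07  ]
 [0.5698 0.1838 0.07  ]
 [0.3793 0.1976 0.07  ]]
```

Emit:
jog_arm(motion=[[[-0.008,-0.007,0.04,0,-0.003,0.009,1],[-0.008,-0.007,0.08,0,-0.003,0.009,1],[-0.008,-0.007,0.115,0,-0.003,0.009,1],[-0.008,-0.007,0.13,0,-0.003,0.009,1],[-0.008,-0.007,0.136,0,-0.003,0.009,1],[-0.008,-0.007,0.136,0,-0.003,0.009,1],[-0.008,-0.007,0.136,0,-0.003,0.009,-0.3],[-0.008,-0.007,0.136,0,-0.003,0.009,-0.3],[-0.008,-0.007,0.136,0,-0.003,0.009,-0.3],[-0.008,-0.007,0.136,0,-0.003,0.009,-0.3]]])

```text
clock: 6.45
position: [0.4567, 0.2912, 0.0323]
ee_rot: [2.231, 2.21, -0.001]
force: [-0.2, -1.0, 0.1]
width: 0.559
gripper_force: 0.0
```

Emit:
jog_arm(motion=[[[0,0,0,0,0,0,-0.3],[0,0,0,0,0,0,-0.3],[0,0,-0.04,0,0,0,-0.3],[0,0,-0.08,0,0,0,-0.3],[0,0,-0.12,0,0,0,-0.3],[0,0,-0.14,0,0,0,-0.3],[-0.04,0,-0.14,0,0,0,-0.3],[-0.08,0,-0.14,0,0,0,-0.3],[-0.12,0,-0.14,0,0,0,-0.3],[-0.16,0,-0.14,0,0,0,-0.3]]])

```text
clock: 7.28
position: [0.4544, 0.1298, 0.1721]
ee_rot: [2.23, 2.211, -0.003]
force: [1.2, -0.1, 0.8]
width: 0.653
gripper_force: 0.0
```

```bash
python3 - <<'E'
from m import *
go(([.434,-.281,.17],ori(0)))
for c in("scene","top"):
  get_image(c)
  for o in silhouettes("sleeve_a_mid",c)[:3]: print(c,o["p"],o["pixel"],back(c,[o["pixel"]],.037))
E
```

```text
clk 7.2833 pos [0.4544 0.1298 0.1721] w 0.6525212047028244 F [ 1.2225 -0.1081  0.7823]
[-0.411  -0.017   0.0031] [-0.0004  0.0024 -0.0082]
scene 0.62 [292.1, 135.7] [[0.4622 0.2788 0.037 ]]
top 0.45 [351.3, 235.5] [[ 0.4434 -0.2515  0.037 ]]
```

Sleeve one is in the tote. On to the second.

Emit:
jog_arm(motion=[[[-0.411,-0.017,0.003,0,0.002,-0.008,-0.3],[-0.411,-0.017,0.003,0,0.002,-0.008,-0.3],[-0.411,-0.017,0.003,0,0.002,-0.008,-0.3],[-0.411,-0.017,0.003,0,0.002,-0.008,-0.3],[-0.411,-0.017,0.003,0,0.002,-0.008,-0.3],[-0.411,-0.017,0.003,0,0.002,-0.008,-0.3],[-0.411,-0.017,0.003,0,0.002,-0.008,-0.3],[-0.411,-0.017,0.003,0,0.002,-0.008,-0.3],[-0.411,-0.017,0.003,0,0.002,-0.008,-0.3],[-0.411,-0.017,0.003,0,0.002,-0.008,-0.3]]])

```text
clock: 8.32
position: [0.4349, -0.2809, 0.17]
ee_rot: [2.22, 2.222, -0.002]
force: [0.5, -0.4, 0.7]
width: 0.65
gripper_force: 0.0
```

```bash
python3 -c "
from m import *
go(([.434,-.281,.028],ori(0)))"
```

```text
clk 8.3167 pos [ 0.4349 -0.2809  0.17  ] w 0.6499853671422151 F [ 0.4583 -0.4257  0.67  ]
[ 0.0001 -0.0008  0.142 ] [-0.0005  0.0014  0.001 ]
```

Emit:
jog_arm(motion=[[[0,-0.001,0.04,0,0,0,-0.3],[0,-0.001,0.08,0,0,0,-0.3],[0,-0.001,0.12,0,0,0,-0.3],[0,-0.001,0.141,0,0,0,-0.3],[0,-0.001,0.141,0,0,0,-0.3],[0,-0.001,0.141,0,0,0,1],[0,-0.001,0.141,0,0,0,1],[0,-0.001,0.141,0,0,0,1],[0,-0.001,0.141,0,0,0,1],[0,-0.001,0.141,0,0,0,1]]])

```text
clock: 9.15
position: [0.4339, -0.2798, 0.0303]
ee_rot: [2.221, 2.219, -0.0]
force: [-0.2, 0.0, -0.5]
width: 0.342
gripper_force: 0.2
```

Emit:
jog_arm(motion=[[[0,0,0,0,0,0,1],[0,0,0,0,0,0,1],[0,0,-0.04,0,0,0,1],[0,0,-0.08,0,0,0,1],[0,0,-0.12,0,0,0,1],[0.04,0.005,-0.14,0,0,0,1],[0.08,0.01,-0.14,0,0,0,1],[0.12,0.015,-0.14,0,0,0,1],[0.16,0.02,-0.14,0,0,0,1],[0.2,0.02,-0.14,0,0,0,1]]])

```text
clock: 9.98
position: [0.4537, -0.0774, 0.1693]
ee_rot: [2.222, 2.22, 0.0]
force: [1.6, -0.2, -1.5]
width: 0.317
gripper_force: 25.0
```

Emit:
jog_arm(motion=[[[0.315,0,0,0,0,0,1],[0.315,0,0,0,0,0,1],[0.315,0,0,0,0,0,1],[0.315,0,0,0,0,0,1],[0.315,0,0,0,0,0,1],[0.315,0,0,0,0,0,1],[0.315,0,0,0,0,0,1],[0.315,0,0,0,0,0,1],[0.315,0,0,0,0,0,1],[0.315,0,0,0,0,0,1]]])

```text
clock: 10.82
position: [0.453, 0.2367, 0.1683]
ee_rot: [2.219, 2.224, -0.003]
force: [0.4, -0.7, -0.9]
width: 0.315
gripper_force: 25.0
```

```bash
python3 -c "
from m import *
go(([.456,.232,.031],ori(0)))"
```

```text
clk 10.8167 pos [0.453  0.2367 0.1683] w 0.3154713975652976 F [ 0.3961 -0.7123 -0.9178]
[-0.0045  0.0031  0.1373] [-0.0012  0.0015  0.0021]
```

Emit:
jog_arm(motion=[[[-0.008,0.003,0.04,0,0,0,1],[-0.008,0.003,0.08,0,0,0,1],[-0.008,0.003,0.115,0,0,0,1],[-0.008,0.003,0.13,0,0,0,1],[-0.008,0.003,0.137,0,0,0,1],[-0.008,0.003,0.137,0,0,0,1],[-0.008,0.003,0.137,0,0,0,-0.3],[-0.008,0.003,0.137,0,0,0,-0.3],[-0.008,0.003,0.137,0,0,0,-0.3],[-0.008,0.003,0.137,0,0,0,-0.3]]])

```text
clock: 11.65
position: [0.457, 0.2274, 0.0323]
ee_rot: [2.223, 2.22, 0.0]
force: [-0.2, 0.4, -0.6]
width: 0.558
gripper_force: 0.0
```

Emit:
jog_arm(motion=[[[0,0,0,0,0,0,-0.3],[0,0,0,0,0,0,-0.3],[0,0,-0.04,0,0,0,-0.3],[0,0,-0.08,0,0,0,-0.3],[0,0,-0.12,0,0,0,-0.3],[0,0,-0.14,0,0,0,-0.3],[-0.04,0,-0.14,0,0,0,-0.3],[-0.08,0,-0.14,0,0,0,-0.3],[-0.12,0,-0.14,0,0,0,-0.3],[-0.16,0,-0.14,0,0,0,-0.3]]])

```text
clock: 12.48
position: [0.4561, 0.0661, 0.172]
ee_rot: [2.221, 2.221, -0.001]
force: [0.3, -0.1, -0.3]
width: 0.651
gripper_force: 0.0
```

```bash
python3 - <<'E'
from m import *
go(([.424,-.358,.17],ori(-81.1)))
a=get_image("scene")[:,:,::-1]
cv2.imwrite("pics/b.png",cv2.resize(a[70:320,90:390],(720,600)))
E
```

```text
clk 12.4833 pos [0.4561 0.0661 0.172 ] w 0.6507704995443034 F [ 0.3393 -0.0736 -0.3118]
[-0.4241 -0.0321  0.0022] [-0.      0.0005  1.4155]
```

View pics/b.png

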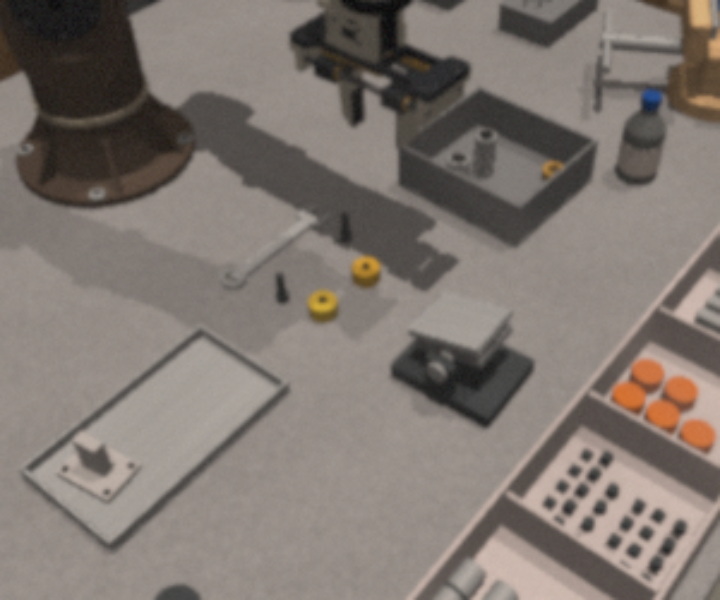

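Both sleeves stand in the tote at (458,160) and (486,150). The cover is untouched in the tray at (95,460).

Emit:
jog_arm(motion=[[[-0.424,-0.032,0,0,0,1.415,-0.2],[-0.424,-0.032,0,0,0,1.415,-0.2],[-0.424,-0.032,0,0,0,1.415,-0.2],[-0.424,-0.032,0,0,0,1.415,-0.2],[-0.424,-0.032,0,0,0,1.415,-0.2],[-0.424,-0.032,0,0,0,1.415,-0.2],[-0.424,-0.032,0,0,0,1.415,-0.2],[-0.424,-0.032,0,0,0,1.415,-0.2],[-0.424,-0.032,0,0,0,1.415,-0.2],[-0.424,-0.032,0,0,0,1.415,-0.2]]])

```text
clock: 13.37
position: [0.4245, -0.3495, 0.1721]
ee_rot: [3.102, 0.492, -0.001]
force: [1.1, 0.1, -0.2]
width: 0.599
gripper_force: 0.0
```

```bash
python3 -c "
from m import *
go(([.424,-.358,.17],ori(-81.1)),([.424,-.358,.017],ori(-81.1)))"
```

```text
clk 13.3667 pos [ 0.4245 -0.3495  0.1721] w 0.5992641035929916 F [ 1.0761  0.1319 -0.1992]
[-0.0031  0.0079  0.0021] [0.0005 0.0007 0.1593]
[-0.003   0.0078  0.1551] [0.0005 0.0007 0.1593]
```

Emit:
jog_arm(motion=[[[-0.003,0.008,0.0,0,0.001,0.159,-0.2],[-0.003,0.008,0.02,0,0.001,0.159,-0.2],[-0.003,0.008,0.06,0,0.001,0.159,-0.2],[-0.003,0.008,0.1,0,0.001,0.159,-0.2],[-0.003,0.008,0.13,0,0.001,0.159,-0.2],[-0.003,0.008,0.145,0,0.001,0.159,-0.2],[-0.003,0.008,0.154,0,0.001,0.159,-0.2],[-0.003,0.008,0.154,0,0.001,0.159,-0.2],[-0.003,0.008,0.154,0,0.001,0.159,-0.2],[-0.003,0.008,0.154,0,0.001,0.159,0.3]]], force=40)

```text
clock: 14.2
position: [0.4248, -0.3574, 0.0194]
ee_rot: [3.129, 0.252, 0.002]
force: [0.1, 0.0, -0.1]
width: 0.562
gripper_force: 0.0
```

```bash
python3 - <<'E'
from m import *
go(([.424,-.358,.017],ori(-81.1)))
a=get_image("scene")[:,:,::-1];b=get_image("top")[:,:,::-1]
cv2.imwrite("pics/c.png",np.hstack([cv2.resize(a[215:305,85:175],(400,400)),cv2.resize(b[200:290,340:430],(400,400))]))
E
```

```text
clk 14.2 pos [ 0.4248 -0.3574  0.0194] w 0.5621018329670974 F [ 0.0523  0.0423 -0.1186]
[-0.0009  0.0005  0.0024] [ 0.0022 -0.0013  0.0054]
```

View pics/c.png

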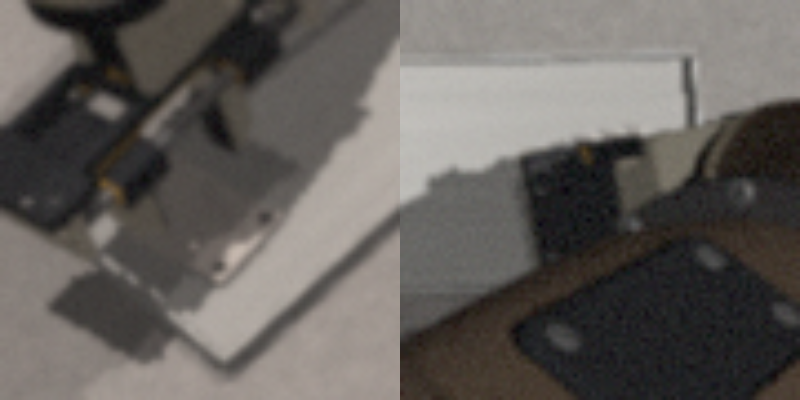

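The fingers straddle the lug, with one at (225,130) and the other near (110,220), and the plate corners are still in place. Closing now.

Emit:
jog_arm(motion=[[[0,0,0.001,0,0,0,1],[0,0,0.001,0,0,0,1],[0,0,0.001,0,0,0,1],[0,0,0.001,0,0,0,1],[0,0,0.001,0,0,0,1],[0,0,0.001,0,0,0,1],[0,0,0.001,0,0,0,1],[0,0,0.001,0,0,0,1],[0,0,0.001,0,0,0,1],[0,0,0.001,0,0,0,1]]], force=40)

```text
clock: 15.13
position: [0.4241, -0.3568, 0.0171]
ee_rot: [3.131, 0.252, -0.0]
force: [0.3, -0.9, -0.4]
width: 0.153
gripper_force: 39.9
```

```bash
python3 -c "
from m import *
go();s=observe();print(s['ee_rot'],R.from_rotvec(s['ee_rot']).as_matrix(),s['gripper_force'])"
```

```text
clk 15.1333 pos [ 0.4241 -0.3568  0.0171] w 0.1530697888483483 F [ 0.2903 -0.9374 -0.445 ]
[ 3.1305  0.252  -0.0001] [[ 0.9871  0.16    0.    ]
 [ 0.16   -0.9871 -0.0009]
 [-0.0001  0.0009 -1.    ]] 39.923014640808105
```

```bash
cat > edge.py <<'E'
from h import *
from scipy.optimize import least_squares
from scipy.ndimage import map_coordinates, gaussian_filter
np.set_printoptions(precision=4,suppress=True)
L=np.array([(45,35,0),(45,-35,0),(-45,-35,0),(-45,35,0)])/1e3
I={n:gaussian_filter(np.load(n+"avg.npy").mean(2),.6) for n in("scene","top")}
P=lambda p,X:(R.from_euler("z",p[3])*R.from_euler("y",-p[4])).apply(X)+p[:3]
t=np.linspace(.12,.88,25)
s=np.arange(-2.5,2.51,.05)
def meas(p):
    M=[]
    for n in I:
        c=proj(n,[p[:3]])[0]
        for k in range(4):
            X=L[k]+(L[(k+1)%4]-L[k])*t[:,None]
            q=proj(n,P(p,X)); d=q[-1]-q[0]; nn=np.array([-d[1],d[0]])/np.hypot(*d)
            if nn@(q.mean(0)-c)<0: nn=-nn
            pr=np.array([map_coordinates(I[n],[a[1]+nn[1]*s,a[0]+nn[0]*s],order=3) for a in q])
            g=-np.gradient(pr.mean(0)) if 0 else -np.gradient(pr,axis=1)
            w=g.clip(0)*np.exp(-(s/1.5)**2); i=w.argmax(1)
            off=s[i]; M.append((n,X,q+nn*off[:,None],nn,off,w.max(1).mean()))
    return M
def fit(p,M,use):
    def res(p):
        r=[]
        for j,(n,X,q,nn,off,_) in enumerate(M):
            if j in use: r.append((proj(n,P(p,X))+(p[5:7] if n=="scene" else p[7:9])-q)@nn)
        return np.r_[np.concatenate(r),(p[5:]/.6)*5,(p[2]-.086)/.0015*5]
    return least_squares(res,p,loss="soft_l1",f_scale=.4)
p0=np.r_[.6336,-.022,.0858,.0505,.286,[0]*4]
for use in(range(8),[0,1,2,4,5,6,7],[0,1,4,5,6,7]):
    p=p0.copy()
    for _ in range(6): M=meas(p); r=fit(p,M,use); p=r.x
    print(p,np.degrees(p[3:5]),[(round(np.median(m[4]),2),round(m[5],2)) for m in meas(p)])
E
python3 edge.py
```

```text
[ 0.6333 -0.0211  0.0859  0.0523  0.2544  0.0143  0.0764 -0.0165  0.0354] [ 2.9956 14.5778] [(np.float64(0.15), np.float64(1.13)), (np.float64(0.2), np.float64(1.51)), (np.float64(-0.15), np.float64(0.29)), (np.float64(-0.05), np.float64(0.23)), (np.float64(0.05), np.float64(2.1)), (np.float64(0.1), np.float64(2.62)), (np.float64(0.25), np.float64(2.66)), (np.float64(0.25), np.float64(2.56))]Traceback (most recent call last):
  File "edge.py", line 33, in <module>
    for _ in range(6): M=meas(p); r=fit(p,M,use); p=r.x
                                    ~~~^^^^^^^^^
  File "edge.py", line 29, in fit
    return least_squares(res,p,loss="soft_l1",f_scale=.4)
    return func(*args, **kwargs)
    result = trf(vector_fun.fun, vector_fun.jac, x0, f0, J0, lb, ub, ftol, xtol,
                 gtol, max_nfev, x_scale, loss_function, tr_solver,
                 tr_options.copy(), verbose, callback=callback_wrapped)
    return trf_no_bounds(
        fun, jac, x0, f0, J0, ftol, xtol, gtol, max_nfev, x_scale,
        loss_function, tr_solver, tr_options, verbose, callback=callback)
    J = jac(x
[... 729 characters left out ...]
    ^^^^^^^
    f = np.atleast_1d(self.fun(x, *self.args, **self.kwargs))
                      ~~~~~~~~^^^^^^^^^^^^^^^^^^^^^^^^^^^^^^
    return np.atleast_1d(self.fun(x))
                         ~~~~~~~~^^^
    return self.f(x, *self.args, **self.kwargs)
           ~~~~~~^^^^^^^^^^^^^^^^^^^^^^^^^^^^^^
  File "edge.py", line 27, in res
    if j in use: r.append((proj(n,P(p,X))+(p[5:7] if n=="scene" else p[7:9])-q)@nn)
                           ~~~~^^^^^^^^^^
  File "h.py", line 8, in proj
    k,d,T=K(n); Ti=np.linalg.inv(T)
          ~^^^
  File "h.py", line 5, in K
    c=camera_params(n); f=192/np.tan(np.radians(c["vertical_fov"])/2)
ValueError: time passes only in moves, steps and waits
```

```bash
python3 - <<'E'
s=open('h.py').read()
s=s.replace("def K(n):","from functools import lru_cache\n@lru_cache\ndef K(n):");open('h.py','w').write(s)
e=open('edge.py').read()
e=e.replace("P=lambda","C=lambda a:gaussian_filter(a[:,:,2]-a[:,:,0],.8)\nJ=C(np.load('sceneavg.npy'))\nP=lambda",1)
e=e.replace("map_coordinates(I[n],","map_coordinates(J if n=='scene' and k in(2,3) else I[n],")
e=e.replace("pr=np.array(","pr=np.array(",1).replace("            g=-","            pr=gaussian_filter(pr,(3,0)); g=-")
open('edge.py','w').write(e)
E
timeout 300 python3 edge.py
```

```text
[ 0.633  -0.0212  0.086   0.0585  0.2257 -0.0166  0.042  -0.033   0.0017] [ 3.3542 12.9331] [(np.float64(0.05), np.float64(1.15)), (np.float64(0.15), np.float64(1.51)), (np.float64(-0.0), np.float64(0.04)), (np.float64(-0.0), np.float64(0.04)), (np.float64(0.15), np.float64(2.07)), (np.float64(0.05), np.float64(2.6)), (np.float64(0.15), np.float64(2.72)), (np.float64(0.25), np.float64(2.51))]
[ 0.633  -0.0212  0.086   0.0623  0.2298 -0.0166  0.0461 -0.0341  0.0026] [ 3.5713 13.1645] [(np.float64(0.05), np.float64(1.15)), (np.float64(0.15), np.float64(1.51)), (np.float64(0.05), np.float64(0.04)), (np.float64(-0.0), np.float64(0.04)), (np.float64(0.15), np.float64(2.07)), (np.float64(0.05), np.float64(2.6)), (np.float64(0.15), np.float64(2.71)), (np.float64(0.25), np.float64(2.5))]
[ 0.633  -0.0212  0.086   0.0584  0.2351 -0.0094  0.0557 -0.0306  0.009 ] [ 3.3461 13.4723] [(np.float64(0.1), np.float64(1.14)), (np.float64(0.15), np.float64(1.51)), (np.float64(0.1), np.float64(0.04)), (np.float64(-0.0), np.float64(0.04)), (np.float64(0.1), np.float64(2.07)), (np.float64(0.05), np.float64(2.6)), (np.float64(0.15), np.float64(2.7)), (np.float64(0.25), np.float64(2.51))]
```

Emit:
jog_arm(motion=[[[0,0,-0.03,0,0,0,1],[0,0,-0.07,0,0,0,1],[0,0,-0.11,0,0,0,1],[0,0,-0.15,0,0,0,1],[0,0,-0.19,0,0,0,1],[0,0,-0.2,0,0,0,1]]])

```text
clock: 15.63
position: [0.4251, -0.3588, 0.2225]
ee_rot: [3.127, 0.25, 0.008]
force: [1.0, -1.7, -1.2]
width: 0.147
gripper_force: 39.9
```

```bash
cat >> m.py <<'E'
F0=np.array([.6332,-.0213,.086])
def face(tilt,yaw,gap,dx=0,dy=0,d=.0131):
    f=R.from_euler("z",np.radians(yaw))*R.from_euler("y",-np.radians(tilt)); m=f.as_matrix()
    o=R.from_matrix(m*[1,-1,-1]); return F0+m@[dx,dy,d+gap],o
E
python3 -c "
from m import *
go(face(15.5,3.1,.08),face(15.5,3.1,.012));s=observe();print(s['joints'],s['ft_torque'],s['gripper_force'])"
```

```text
clk 15.6333 pos [ 0.4251 -0.3588  0.2225] w 0.14727335007910708 F [ 0.9673 -1.6587 -1.2041]
[ 0.2342 -0.3029  0.0463] [-0.0093  0.2655  0.1058]
[ 0.252  -0.3013  0.1119] [-0.0093  0.2655  0.1058]
[-0.1655  0.4613  1.1249  1.7714 -0.4491  1.1891 -0.3214] [-0.1779  0.1081  0.0223] 39.91910219192505
```

Emit:
jog_arm(motion=[[[0.1,-0.13,0,-0.005,0.13,0.053,1],[0.1,-0.13,0,-0.005,0.13,0.053,1],[0.1,-0.13,0,-0.005,0.13,0.053,1],[0.1,-0.13,0,-0.005,0.13,0.053,1],[0.234,-0.303,0.046,-0.009,0.265,0.106,1],[0.234,-0.303,0.046,-0.009,0.265,0.106,1],[0.234,-0.303,0.046,-0.009,0.265,0.106,1],[0.234,-0.303,0.046,-0.009,0.265,0.106,1],[0.234,-0.303,0.046,-0.009,0.265,0.106,1],[0.234,-0.303,0.046,-0.009,0.265,0.106,1]]])

```text
clock: 16.47
position: [0.6075, -0.0124, 0.1684]
ee_rot: [-3.099, -0.096, -0.408]
force: [0.1, 0.5, -2.0]
width: 0.149
gripper_force: 39.9
```

```bash
python3 -c "
from m import *
go(face(15.5,3.1,.012))"
```

```text
clk 16.4667 pos [ 0.6075 -0.0124  0.1684] w 0.14936619550625732 F [ 0.1118  0.5494 -1.963 ]
[0.0027 0.0108 0.0609] [-0.0079  0.0085  0.0067]
```

Emit:
jog_arm(motion=[[[0.003,0.011,0.02,-0.008,0.008,0.007,1],[0.003,0.011,0.04,-0.008,0.008,0.007,1],[0.003,0.011,0.06,-0.008,0.008,0.007,1],[0.003,0.011,0.06,-0.008,0.008,0.007,1],[0.003,0.011,0.06,-0.008,0.008,0.007,1]]])

```text
clock: 16.88
position: [0.6245, -0.03, 0.1126]
ee_rot: [-3.108, -0.071, -0.422]
force: [0.2, 0.8, -1.1]
width: 0.146
gripper_force: 39.9
```

```bash
python3 - <<'E'
from m import *
go(face(15.5,3.1,.012),face(15.5,3.1,.002))
s=observe();print(s["ft_torque"],s["joints"])
A={n:np.mean([get_image(n).astype(float) for _ in range(5)],0) for n in("scene","top")}
for n in A: np.save(n+"hov.npy",A[n])
def crop(n,x0,y0,w,s): return cv2.resize(A[n][y0:y0+w,x0:x0+w,::-1].clip(0,255).astype(np.uint8),None,fx=s,fy=s,interpolation=cv2.INTER_CUBIC)
cv2.imwrite("pics/d.png",np.hstack([crop("scene",248,166,66,6),crop("top",230,130,66,6)]))
E
```

```text
clk 16.8833 pos [ 0.6245 -0.03    0.1126] w 0.14551992506579045 F [ 0.2104  0.771  -1.1001]
[ 0.0016 -0.0083  0.003 ] [ 0.004   0.0006 -0.008 ]
[ 0.0016 -0.0083  0.013 ] [ 0.004   0.0006 -0.008 ]
[-0.0784  0.588  -0.0182] [-0.7329  0.5375  0.9988  2.0018 -0.8128  0.705  -0.7883]
```

View pics/d.png

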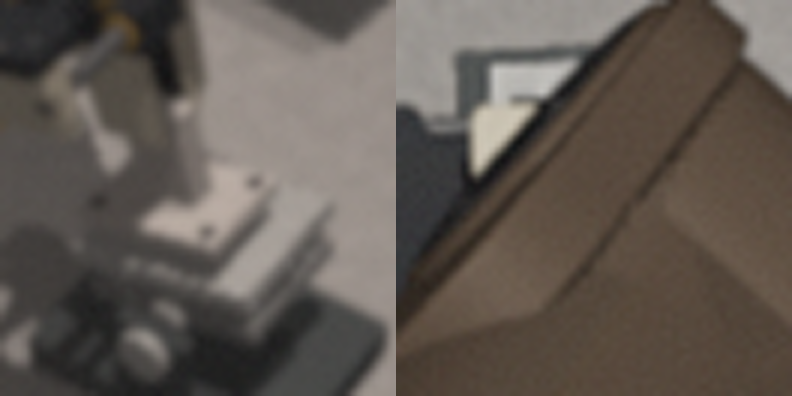

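The cover hovers about 12 mm above the face, roughly 8 mm off in y. The scene view shows plate holes at (98,201), (254,181) and (207,231). I'll compare these with the expected positions.

```bash
cat > hand.py <<'E'
from m import *
from scipy.optimize import least_squares
h=np.array([(.028,.018),(-.028,-.018),(.028,-.018)])
def chk(px,off,s=6):
    st=observe();r=R.from_rotvec(st["ee_rot"]);p=st["position"]
    q=(np.array(px,float)+.5)/s-.5+off
    # cover frame: x=tool x, y=-tool y ; plate top is .0131-.008 ahead of TCP
    f=lambda v:proj("scene",r.apply(np.c_[h[:,0]+v[0],-h[:,1]-v[1],np.full(3,.0051+v[2])])+p)
    print("expected",(f([0,0,0])-off+.5)*s-.5)
    print("in-hand off xy",least_squares(lambda v:np.r_[(f(np.r_[v,0])-q).ravel()],[0,0]).x)
    print("xyz",least_squares(lambda v:(f(v)-q).ravel(),[0,0,0]).x)
chk([(254,181),(98,201),(207,231)],[248,166])
go(face(15.5,3.1,.012))
E
python3 hand.py
```

```text
expected [[257.4835 178.3179]
 [102.3177 199.8201]
 [210.3734 229.9855]]
in-hand off xy [-0.0009 -0.0015]
xyz [ 0.0004 -0.0029 -0.0015]
clk 17.3833 pos [ 0.6258 -0.0296  0.114 ] w 0.14726475975390682 F [-0.453   0.0201 -1.6453]
[-0.     -0.0079  0.004 ] [ 0.0034 -0.0028 -0.0074]
```

```bash
sed -i 's/^F0=.*/F0=np.array([.634,-.020,.086])/' m.py; python3 -c "
from m import *
go(face(15.5,3.1,.006))"
```

```text
clk 17.3833 pos [ 0.6258 -0.0296  0.114 ] w 0.14726475975390682 F [-0.453   0.0201 -1.6453]
[ 0.0008 -0.0092  0.0102] [ 0.0034 -0.0028 -0.0074]
```

Emit:
jog_arm(motion=[[[0.001,-0.009,0,0.003,-0.003,-0.007,1],[0.001,-0.009,0,0.003,-0.003,-0.007,1],[0.001,-0.009,0.005,0.003,-0.003,-0.007,1],[0.001,-0.009,0.01,0.003,-0.003,-0.007,1],[0.001,-0.009,0.01,0.003,-0.003,-0.007,1],[0.001,-0.009,0.01,0.003,-0.003,-0.007,1],[0.001,-0.009,0.01,0.003,-0.003,-0.007,1],[0.001,-0.009,0.01,0.003,-0.003,-0.007,1]]])

```text
clock: 18.05
position: [0.629, -0.0209, 0.1044]
ee_rot: [-3.106, -0.082, -0.422]
force: [0.9, 1.0, -2.0]
width: 0.149
gripper_force: 39.9
```

```bash
cat > ft.py <<'E'
from m import *
import sys
# mean wrench over several readings (camera calls let 0.05 s pass), in tool axes
W=[]
for _ in range(6):
    get_image("scene"); s=observe(); r=R.from_rotvec(s["ee_rot"]).inv()
    W.append(np.r_[r.apply(s["force"]),r.apply(s["ft_torque"])])
W=np.array(W)
print("F,M tool",W.mean(0),"sd",W.std(0))
m=R.from_rotvec(s["ee_rot"]).as_matrix()
print("tilt",np.degrees(np.arcsin(m[2,0])),"yaw",np.degrees(np.arctan2(m[1,0],m[0,0])),"roll",np.degrees(np.arcsin(m[2,1])))
t=float(sys.argv[1]);g=float(sys.argv[2]);go(face(t,3.1,g))
P,o=face(t,3.1,0);print("gap now",(s["position"]-P)@(-o.as_matrix()[:,2]))
E
python3 ft.py 15.5 0.002
```

```text
F,M tool [-0.3029 -0.1509  1.59   -0.0283 -0.5862 -0.0203] sd [0.5441 0.2363 0.311  0.0229 0.0354 0.0289]
tilt 15.472416514716429 yaw 3.0661962758516936 roll 0.026830797358293766
clk 18.35 pos [ 0.629  -0.0206  0.1044] w 0.14873057896258457 F [-0.3523  0.0266 -2.2567]
[-0.0001 -0.0003  0.004 ] [ 0.0006  0.0005 -0.0006]
gap now 0.005964862642711313
```

Emit:
jog_arm(motion=[[[0,0,0.002,0,0,0,1],[0,0,0.004,0,0,0,1],[0,0,0.006,0,0,0,1],[0,0,0.007,0,0,0,1],[0,0,0.007,0,0,0,1]]])

```text
clock: 18.77
position: [0.6312, -0.0206, 0.0977]
ee_rot: [-3.105, -0.083, -0.422]
force: [-0.6, -0.1, 2.5]
width: 0.147
gripper_force: 39.9
```

```bash
python3 ft.py 15.5 -0.003
```

```text
F,M tool [ 0.6843  0.2339 -2.8694 -0.0044 -0.4931  0.0152] sd [0.6188 0.2253 0.5922 0.0465 0.0324 0.0342]
tilt 15.495092086732114 yaw 3.0650404734263907 roll 0.03209756589149133
clk 19.0667 pos [ 0.6311 -0.0206  0.0978] w 0.14675327528454143 F [ 0.5595 -0.2239  2.8476]
[-0.0003 -0.0004  0.0021] [ 0.0007  0.0001 -0.0006]
gap now -0.0009084595484410928
```

Emit:
jog_arm(motion=[[[0,0,0.001,0,0,0,1],[0,0,0.001,0,0,0,1],[0,0,0.001,0,0,0,1]]])

```text
clock: 19.32
position: [0.6314, -0.0206, 0.0968]
ee_rot: [-3.105, -0.083, -0.422]
force: [0.8, 0.8, 4.1]
width: 0.146
gripper_force: 39.9
```

```bash
python3 ft.py 15.5 -0.003
```

```text
F,M tool [ 0.8524  0.6782 -3.9778 -0.0974 -0.297   0.0116] sd [0.6007 0.6219 0.647  0.0525 0.0582 0.0364]
tilt 15.487088656713695 yaw 3.06607393265225 roll 0.037388920646412124
clk 19.6167 pos [ 0.6313 -0.0206  0.0968] w 0.14987901303246595 F [-0.6395 -0.4752  3.196 ]
[-0.0003 -0.0004  0.001 ] [ 0.0008  0.0002 -0.0006]
gap now -0.0020124512992680016
```

Emit:
jog_arm(motion=[[[0,0,0,0,0.02,0,1],[-0.0005,0,0,0,0.035,0,1],[-0.0005,0,0,0,0.035,0,1],[-0.0005,0,0,0,0.035,0,1]]])

```text
clock: 19.95
position: [0.6308, -0.0206, 0.0967]
ee_rot: [-3.096, -0.082, -0.477]
force: [-0.5, -0.6, 4.9]
width: 0.147
gripper_force: 39.9
```

```bash
python3 ft.py 17.5 -0.003
```

```text
F,M tool [ 1.6943  0.7515 -5.1464 -0.1344 -0.3818  0.0156] sd [0.4129 0.3456 0.4273 0.0219 0.0103 0.0047]
tilt 17.48981365725243 yaw 3.0657640802305584 roll 0.03197679596688284
clk 20.25 pos [ 0.6308 -0.0206  0.0967] w 0.1474293752929461 F [ 0.3622 -1.1564  5.3505]
[-0.0001 -0.0004  0.001 ] [ 0.0008  0.0002 -0.0006]
gap now -0.0019667323009367604
```

Emit:
jog_arm(motion=[[[0,0,0,0,0.02,0,1],[-0.0005,0,0,0,0.035,0,1],[-0.0005,0,0,0,0.035,0,1],[-0.0005,0,0,0,0.035,0,1]]])

```text
clock: 20.58
position: [0.6303, -0.0206, 0.0967]
ee_rot: [-3.086, -0.082, -0.531]
force: [-1.3, -0.2, 7.0]
width: 0.15
gripper_force: 39.9
```

```bash
python3 ft.py 19.5 -0.003
```

```text
F,M tool [ 1.1963  1.1585 -5.6912 -0.1106 -0.4529 -0.0184] sd [0.5075 0.3268 0.6094 0.0243 0.0203 0.0423]
tilt 19.49984582137298 yaw 3.064023782825576 roll 0.02804816517156935
clk 20.8833 pos [ 0.6303 -0.0206  0.0966] w 0.14925702907155408 F [-1.7289 -0.8004  5.538 ]
[-0.     -0.0004  0.0011] [ 0.0007  0.     -0.0006]
gap now -0.0019158474514457747
```

```bash
sed -i 's/range(6)/range(12)/' ft.py; python3 -c "
from m import *
go(face(13.5,3.1,.006),face(13.5,3.1,-.002))"
```

```text
clk 20.8833 pos [ 0.6303 -0.0206  0.0966] w 0.14925702907155408 F [-1.7289 -0.8004  5.538 ]
[ 0.002  -0.0004 -0.0078] [ 0.0007 -0.1047 -0.0006]
[ 0.0011 -0.0004  0.0001] [ 0.0007 -0.1047 -0.0006]
```

Emit:
jog_arm(motion=[[[0,0,-0.003,0,0,0,1],[0.001,0,-0.008,0,-0.05,0,1],[0.002,0,-0.008,0,-0.105,0,1],[0.002,0,-0.008,0,-0.105,0,1],[0.002,0,-0.008,0,-0.105,0,1],[0.002,0,-0.008,0,-0.105,0,1]]], force=60)

```text
clock: 21.38
position: [0.6283, -0.0205, 0.1036]
ee_rot: [-3.113, -0.083, -0.366]
force: [-0.6, 0.3, -1.4]
width: 0.145
gripper_force: 59.9
```

```bash
python3 ft.py 13.5 -0.002
```

```text
F,M tool [-0.48   -0.0876  1.764  -0.0371 -0.5427 -0.0069] sd [0.4952 0.4583 0.3499 0.0225 0.0392 0.0195]
tilt 13.465025561751384 yaw 3.0677631206015366 roll 0.02403244542965412
clk 21.9833 pos [ 0.6294 -0.0205  0.1046] w 0.14508587388926036 F [-0.4486 -0.0796 -1.9781]
[ 0.0002 -0.0003  0.008 ] [ 0.0006  0.0006 -0.0005]
gap now 0.0060412546210461306
```

Emit:
jog_arm(motion=[[[0,0,0.002,0,0,0,1],[0,0,0.005,0,0,0,1],[0,0,0.007,0,0,0,1],[0,0,0.008,0,0,0,1],[0,0,0.008,0,0,0,1],[0,0,0.008,0,0,0,1]]])

```text
clock: 22.48
position: [0.6313, -0.0207, 0.0969]
ee_rot: [-3.113, -0.083, -0.368]
force: [-2.0, -1.7, 3.4]
width: 0.145
gripper_force: 59.9
```

```bash
python3 ft.py 13.5 -0.002
```

```text
F,M tool [-1.8966  0.8836 -4.7839 -0.18   -0.6854 -0.0065] sd [0.4917 0.7041 0.4506 0.0652 0.0368 0.033 ]
tilt 13.465060703745367 yaw 3.060518059348818 roll 0.03420864467913162
clk 23.0833 pos [ 0.6313 -0.0206  0.0968] w 0.14638596919060648 F [-3.0618 -1.124   4.1867]
[ 0.0002 -0.0004  0.0001] [ 0.0008  0.0006 -0.0007]
gap now -0.0019466098207045336
```

Emit:
jog_arm(motion=[[[0,0,0,0,0.02,0,1],[-0.0005,0,0,0,0.035,0,1],[-0.0005,0,0,0,0.035,0,1],[-0.0005,0,0,0,0.035,0,1]]])

```text
clock: 23.42
position: [0.6312, -0.0205, 0.0971]
ee_rot: [-3.105, -0.083, -0.423]
force: [0.0, -1.8, 4.4]
width: 0.142
gripper_force: 59.9
```

```bash
python3 ft.py 15.5 -0.002
```

```text
F,M tool [ 2.1503  1.43   -4.2308 -0.2156 -0.0321  0.0225] sd [0.662  0.5972 0.5832 0.0274 0.1493 0.0238]
tilt 15.493595087031812 yaw 3.0699333448221235 roll 0.038642294915889226
clk 24.0167 pos [ 0.6311 -0.0205  0.0968] w 0.14731595143041157 F [ 2.0795 -0.9189  5.0187]
[-0.     -0.0004  0.0001] [ 0.0008  0.0001 -0.0005]
gap now -0.0019041915434099984
```

Emit:
jog_arm(motion=[[[0,0,0,0,0.02,0,1],[-0.0005,0,0,0,0.035,0,1],[-0.0005,0,0,0,0.035,0,1],[-0.0005,0,0,0,0.035,0,1]]])

```text
clock: 24.35
position: [0.6301, -0.0205, 0.0966]
ee_rot: [-3.096, -0.082, -0.476]
force: [0.5, -1.8, 6.1]
width: 0.143
gripper_force: 59.9
```

```bash
python3 ft.py 17.5 -0.002
```

```text
F,M tool [ 1.9757  1.2623 -5.2291 -0.2123 -0.1976  0.0056] sd [0.5758 0.4784 0.529  0.021  0.0258 0.0335]
tilt 17.45623449670683 yaw 3.0703790901666275 roll 0.025395354680593906
clk 24.95 pos [ 0.6301 -0.0206  0.0965] w 0.14814089133617933 F [-0.0347 -0.9697  6.0204]
[ 0.0006 -0.0003  0.0001] [ 0.0006  0.0008 -0.0005]
gap now -0.0019296397238223574
```

Emit:
jog_arm(motion=[[[0,0,-0.004,0,0,0,1],[0.001,-0.0004,-0.008,0,-0.038,0,1],[0.001,-0.0004,-0.008,0,-0.038,0,1],[0.001,-0.0004,-0.008,0,-0.038,0,1],[0.001,-0.0004,-0.008,0,-0.038,0,1],[0.001,-0.0004,-0.008,0,-0.038,0,1],[0.001,-0.0004,-0.008,0,-0.038,0,1]]])

```text
clock: 25.53
position: [0.6281, -0.0201, 0.1039]
ee_rot: [-3.106, -0.083, -0.416]
force: [0.1, 0.3, -1.3]
width: 0.143
gripper_force: 59.9
```

```bash
python3 - <<'E'
from m import *
go(face(15.3,3.1,-.0025))
A=np.mean([get_image("scene").astype(float) for _ in range(8)],0)
np.save("scenepress.npy",A)
print(observe()["position"])
cv2.imwrite("pics/e.png",cv2.resize(A[186:236,248:313,::-1].clip(0,255).astype(np.uint8),None,fx=12,fy=12,interpolation=cv2.INTER_CUBIC))
E
```

```text
clk 25.5333 pos [ 0.6281 -0.0201  0.1039] w 0.1425743024501135 F [ 0.1174  0.2925 -1.295 ]
[0.001  0.0002 0.0082] [ 0.0003  0.0008 -0.0007]
[ 0.6288 -0.0202  0.1044]
```

View pics/e.png

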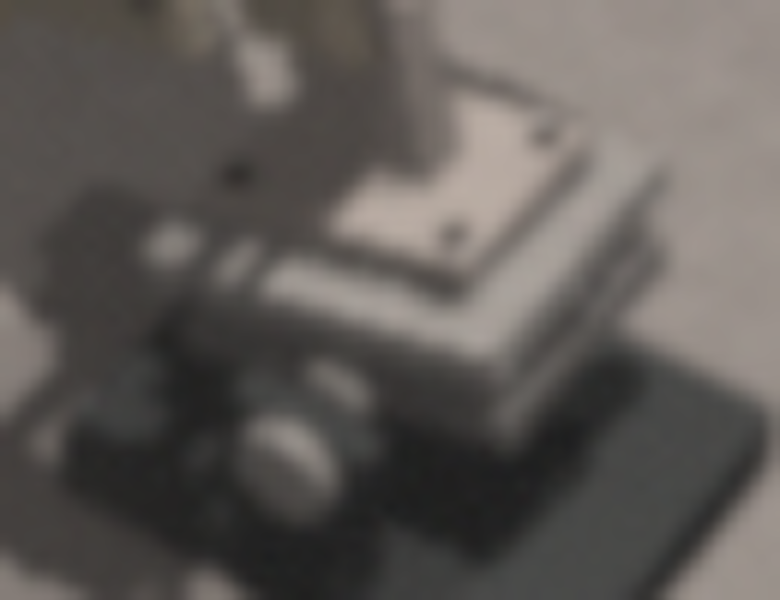

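The cover hovers over the face, squarely aligned, with holes at (545,133), (455,232) and (237,172) and the face's front corner near (490,360). I'll check the offset numerically.

```bash
sed -i '/^chk(/,$d' hand.py; python3 - <<'E'
from hand import *
off=np.array([248,186])
chk([(545,133),(237,172),(455,232)],off,12)
s=observe();r=R.from_rotvec(s["ee_rot"]);p=s["position"]
f=face(15.3,3.1,0)[1].as_matrix()
L=np.array([(45,35,0),(45,-35,0)])/1e3*[1,-1,1]
print("face corners exp (+,+),(+,-)",(proj("scene",F0+L@f.T)-off+.5)*12-.5)
print("with orig F0",(proj("scene",np.array([.6332,-.0213,.086])+L@f.T)-off+.5)*12-.5)
E
```

```text
expected [[549.9755 129.3615]
 [242.1488 172.1242]
 [458.5641 232.4487]]
in-hand off xy [-0.0007 -0.0006]
xyz [-0.0017  0.0004  0.0011]
face corners exp (+,+),(+,-) [[670.6916 150.6873]
 [495.9259 354.6659]]
with orig F0 [[664.1509 152.5026]
 [489.056  356.6306]]
```

Emit:
jog_arm(motion=[[[0,0.0006,0,0,0,0,1],[0,0.0006,0.002,0,0,0,1],[0,0.0006,0.004,0,0,0,1],[0,0.0006,0.006,0,0,0,1],[0,0.0006,0.0075,0,0,0,1],[0,0.0006,0.0085,0,0,0,1],[0,0.0006,0.0085,0,0,0,1],[0,0.0006,0.0085,0,0,0,1]]])

```text
clock: 26.6
position: [0.6313, -0.0209, 0.0965]
ee_rot: [-3.106, -0.083, -0.418]
force: [-1.9, -0.7, 4.3]
width: 0.148
gripper_force: 59.9
```

```bash
python3 ft.py 15.3 -0.0025
python3 - <<'E'
from m import *
A=np.mean([get_image("scene").astype(float) for _ in range(8)],0)
cv2.imwrite("pics/f.png",cv2.resize(A[186:236,248:313,::-1].clip(0,255).astype(np.uint8),None,fx=12,fy=12,interpolation=cv2.INTER_CUBIC))
E
```

```text
F,M tool [ 0.2844  1.1857 -4.6129 -0.2271 -0.4839 -0.0155] sd [0.6324 0.5776 0.6628 0.0747 0.0591 0.0222]
tilt 15.314058543984952 yaw 3.061585622388119 roll 0.04024111578395987
clk 27.2 pos [ 0.6313 -0.0208  0.0964] w 0.14267200497250837 F [-1.2439 -1.2046  4.0776]
[-0.0001 -0.0007  0.0001] [ 0.0009 -0.0002 -0.0006]
gap now -0.002358730168681808
```

View pics/f.png

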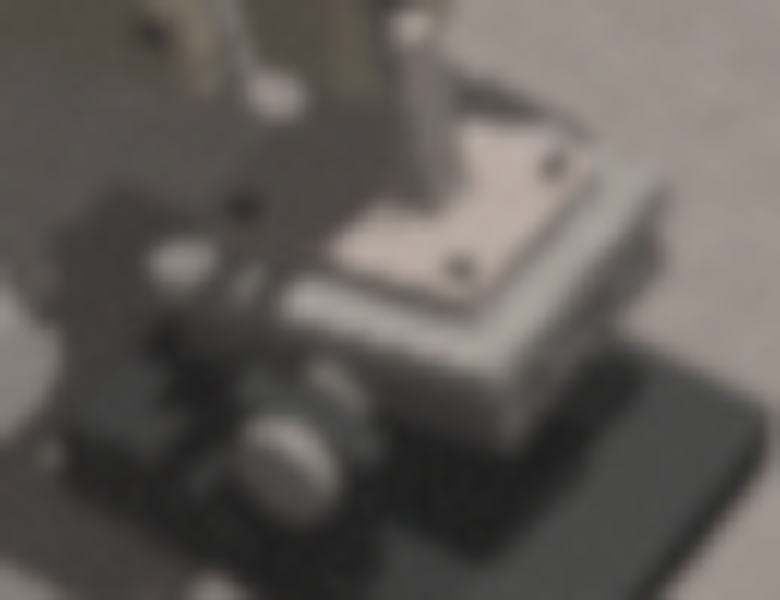

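Flush visually, with about 6.2 N on the pad. One quick check of roll: press again at ±2.5° and compare forces.

Emit:
jog_arm(motion=[[[0,0,-0.005,0,0,0,1],[0,0.0006,-0.006,0.044,0,0,1],[0,0.0006,-0.006,0.044,0,0,1],[0,0.0006,-0.004,0.044,0,0,1],[0,0.0006,-0.002,0.044,0,0,1],[0,0.0006,0,0.044,0,0,1],[0,0.0006,0,0.044,0,0,1],[0,0.0006,0,0.044,0,0,1]]])

```text
clock: 28.27
position: [0.6308, -0.0214, 0.096]
ee_rot: [-3.064, -0.091, -0.408]
force: [-2.2, -1.5, 3.8]
width: 0.146
gripper_force: 60.1
```

```bash
sed -i 's/range(12)/range(20)/' ft.py; python3 ft.py 15.3 -0.0025
```

```text
F,M tool [-3.2623  2.0851 -5.033  -0.8003 -1.2825  0.0347] sd [0.4394 0.4857 0.5284 0.0364 0.0535 0.0292]
tilt 15.286202340744119 yaw 3.0699927666429065 roll -2.4065161114385156
clk 29.2667 pos [ 0.6311 -0.0213  0.0962] w 0.1431681987860247 F [-3.7646 -1.8889  3.874 ]
[ 0.0002 -0.0011  0.0001] [-0.0434  0.0002 -0.0005]
gap now -0.002453193693072559
```

Emit:
jog_arm(motion=[[[0,0,-0.005,0,0,0,1],[0,-0.0012,-0.006,-0.088,0,0,1],[0,-0.0012,-0.006,-0.088,0,0,1],[0,-0.0012,-0.004,-0.088,0,0,1],[0,-0.0012,-0.002,-0.088,0,0,1],[0,-0.0012,0,-0.088,0,0,1],[0,-0.0012,0,-0.088,0,0,1],[0,-0.0012,0,-0.088,0,0,1]]])

```text
clock: 29.93
position: [0.6312, -0.0205, 0.0965]
ee_rot: [3.077, 0.071, 0.415]
force: [-2.2, 3.9, 4.9]
width: 0.143
gripper_force: 60.0
```

```bash
python3 ft.py 15.3 -0.0025
```

```text
F,M tool [ 0.019  -3.0475 -5.4127  0.9533 -0.5397  0.0074] sd [0.5346 0.5775 0.3893 0.08   0.04   0.0299]
tilt 15.31538831016538 yaw 3.0472231952588062 roll 2.471063671757703
clk 30.9333 pos [ 0.6312 -0.0204  0.0965] w 0.14776698204614597 F [-0.3981  2.9969  4.8473]
[-0.     -0.0003  0.0002] [ 0.045  -0.0002 -0.0009]
gap now -0.0022640473232393155
```

Emit:
jog_arm(motion=[[[0,0,-0.005,0,0,0,1],[0,0.0006,-0.006,0.044,0,0,1],[0,0.0006,-0.006,0.044,0,0,1],[0,0.0006,-0.006,0.044,0,0,1],[0,0.0006,-0.006,0.044,0,0,1],[0,0.0006,-0.006,0.044,0,0,1]]])

```text
clock: 31.43
position: [0.6291, -0.0204, 0.1017]
ee_rot: [-3.107, -0.083, -0.416]
force: [0.1, -0.3, -2.0]
width: 0.15
gripper_force: 59.9
```

```bash
python3 ft.py 15.3 -0.0025
```

```text
F,M tool [-0.5249 -0.0297  1.5916 -0.0399 -0.5817 -0.0064] sd [0.4627 0.6483 0.4104 0.0269 0.0323 0.0252]
tilt 15.295103347331462 yaw 3.0682448335170545 roll 0.027617169397082607
clk 32.4333 pos [ 0.6295 -0.0205  0.1021] w 0.14500021300008112 F [-0.2683  0.8021 -0.831 ]
[ 0.0001 -0.0003  0.0061] [ 0.0006  0.0001 -0.0005]
gap now 0.0036431397608594524
```

Emit:
jog_arm(motion=[[[0,0,0.0015,0,0,0,1],[0,0,0.003,0,0,0,1],[0,0,0.0045,0,0,0,1],[0,0,0.006,0,0,0,1],[0,0,0.006,0,0,0,1],[0,0,0.006,0,0,0,1],[0,0,0.006,0,0,0,1]]])

```text
clock: 33.02
position: [0.6313, -0.0206, 0.0966]
ee_rot: [-3.106, -0.083, -0.418]
force: [-1.4, -0.9, 3.7]
width: 0.145
gripper_force: 59.9
```

```bash
python3 ft.py 15.3 -0.0025
```

```text
Traceback (most recent call last):
  File "ft.py", line 6, in <module>
    get_image("scene"); s=observe(); r=R.from_rotvec(s["ee_rot"]).inv()
    ~~~~~~~~~^^^^^^^^^
ValueError: 200 camera calls are used up
```

Emit:
jog_arm(motion=[[[0,0,0.0002,0,0,0,1],[0,0,0.0002,0,0,0,1],[0,0,0.0002,0,0,0,1],[0,0,0.0002,0,0,0,1]]])

```text
clock: 33.5
position: [0.6313, -0.0205, 0.0963]
ee_rot: [-3.106, -0.083, -0.418]
force: [-0.3, -2.1, 4.9]
width: 0.146
gripper_force: 59.9
```

```bash
python3 -c "
from m import *
go(face(15.3,3.1,-.0025));print(sign_off())"
```

```text
clk 33.5 pos [ 0.6313 -0.0205  0.0963] w 0.14585277887661224 F [-0.2971 -2.1188  4.8502]
[-0.0001 -0.0004  0.    ] [ 0.0008 -0.0003 -0.0006]
the job is handed in; nothing more can be done
None
```

The job is handed in at 33.5 s: both sleeves stand in the tote, and the cover is still gripped and pressed on the sloped face at about 15.3° with roughly 6 N, which is about half the pad's travel. Tilt and roll were checked by force only, and the final press went unimaged because the 200 camera calls were used up.

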